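# Charge the tub with grinding balls and hold the emptied scoop

### The job

Take the small metal scoop by its blue bar, lift it level and well clear of the bench with all five dark steel grinding balls in it, then tip all the balls into the red tub from close above it. Bring the scoop level again, swing it aside so that it is no longer over the tub, and finish holding it still in the gripper at least 15 cm above the bench, touching nothing else; do not put it down or let go. Leave the tub standing where it is, and do not disturb the vial, the marker and the little beaker.

Things in the scene. Friction and masses are not known exactly. Their poses are not given: they have to be found in the camera images.
- scoop: loading scoop: open aluminium tray 120 long (x) x 84 wide (y), 3 mm sheet, walls 32 high, about 0.2 kg. Origin: centre of its underside, z up. Rear wall at +x, open mouth at -x (starts roughly towards the robot, turned up to 0.5 rad), where the floor slopes up at 20 degrees to a 12 mm lip: balls roll out once the mouth dips over 20 degrees (40 empties it). A bail carries a blue grip bar
- scoop_grip (a point): centre of the blue grip bar, 88 mm above the scoop's underside over the middle of the tray. The bar runs along the scoop's y, 80 mm long, 14 mm thick along the scoop's x (pinch it across this), 22 mm high (top at 99 mm). It is held by a strap 16 mm wide at each end, so 70 mm of its length is free; 50 mm free height between it and the balls
- scoop_mouth (a point): middle of the pouring lip at the scoop's -x end, 60 mm from the middle of the scoop and 12 mm above its underside
- ball_1: dark grey steel grinding ball, diameter 20 mm, 33 g, origin at its centre; lies loose in the scoop at the start and rolls freely
- ball_2: dark grey steel grinding ball, diameter 20 mm, 33 g, origin at its centre; lies loose in the scoop at the start and rolls freely
- ball_3: dark grey steel grinding ball, diameter 20 mm, 33 g, origin at its centre; lies loose in the scoop at the start and rolls freely
- ball_4: dark grey steel grinding ball, diameter 20 mm, 33 g, origin at its centre; lies loose in the scoop at the start and rolls freely
- ball_5: dark grey steel grinding ball, diameter 20 mm, 33 g, origin at its centre; lies loose in the scoop at the start and rolls freely
- tub: red plastic tub with rounded ends, 97 (x) x 177 (y) x 58 high, open on top, 0.5 kg, standing loose on the bench; inside about 82 x 160 mm. Origin: centre of its underside; long side along its y, turned up to 0.4 rad. It starts on one side of the robot's middle line (left or right), the scoop on the other
- vial: bystander: standing cream vial with red cap, 30 diameter x 76 high, origin at the centre of its underside
- marker: bystander: bright green marker pen standing on its end, 25 x 23 x 112 high, origin at the centre of its underside
- cup: bystander: little clear plastic beaker, 67 x 70 x 60 high, origin at the centre of its underside
- mini_centrifuge: mini centrifuge with clear domed lid, round, about 160 across and 130 high, fixed behind the work; an obstacle, not to be used. Origin: centre of its underside

How it is judged:
By the outcome, as a careful person would: the job done as asked, in the order asked, and still so for the second after the job is handed in, while the arm keeps its last pose, push and grip.
It also fails if it takes over 64 s, if anything falls off the work surface, if the arm or the gripper's body presses on something with over 40 N, if the wrist force passes 120 N, or if a joint passes its speed limit or range.

### The arm

A 7-joint arm with a two-finger parallel gripper is mounted at the origin on a cart in front of the work surface, level with it; the furniture and walls round the work are solid. World frame = base frame: x ahead of the robot, y to its left, z up, the work surface at z = 0. Lengths are in mm, angles in degrees, forces in N, time in s.
With the tool pointing down it reaches from about 400 to 850 mm from the base axis. Payload 4.4 kg.
Tool frame: the origin (TCP) lies on the front face of the gripper's body, between the roots of the fingers; the fingertips stand 97 mm ahead of it and the grasp point (between the pads) lies 78 mm ahead of it (tcp_to_tips is the distance from the TCP to the fingertips, in mm); z points along the fingers, y is the line along which they close (so a half turn about z gives the same grasp; the last joint's range is limited). The gripper opens to 94 mm and grips with 3 to 60 N. Pads are 16 mm wide; open, the fingers measure 119 mm over their backs; the gripper's body (75 mm by 177 mm) begins 78 mm behind the grasp point.
Start: joints at [-68.342, 36.005, 2.206, 86.941, -1.547, 57.084, -1.146], TCP at [279.075, 587.056, 302.678] pointing down, gripper open.
Joint ranges: [-175.42, 175.42], [-21.48, 121.26], [-71.46, 75.88], [10.55, 141.38], [-63.04, 243.04], [13.31, 113.54], [-168.57, 168.57]. Speed limits (degrees/s): [147.25, 147.25, 180, 180, 180, 180, 180].

### API

Orientations are given as a 3x3 rotation matrix whose columns are the frame's x, y, z axes.
In Python, from rig import get_state, grab_frame, camera_params, sign_off, recognise, silhouettes, place_of, tcp_to_tips gives the robot as it stands.
- The arm moves only by the tool step_arm, never from a script. Its argument "rows" is a list of rows, each a list of 3 entries, a list of its own where there are three numbers: the closure, from 0 (fully open) to 1 (shut), then the shift along the world's x, y, z in cm, then the turn about the world's z in degrees. In form: [[fingers, [x, y, z], twist], ...]. A call has 1 to 8 rows; each row is the pose to reach, as a shift and turn from the pose commanded when the call began; what a row does not reach only later rows make up. A row lasts 1/10 s, in which the tool goes at most 50 mm and 8.59 degrees, less where a joint would pass 70% of its speed; a pose out of reach is approached as far as the arm can. A call with a gripper value outside its range is refused whole. The fingers move at their own pace and stop on an object; "grip_force" is the grip in N (left out, the last holds). Time passes only in rows, so rows that repeat a pose let the fingers close. It gives the time, the measured TCP pose, the force, the opening and the grip force at its end, in the units of the state.
- get_state(): the state, without advancing time (a new reading comes with each control period).
- grab_frame(name): name is "side" or "top"; returns the picture (384x512x3 uint8, blue, green, red); there is no depth.
- camera_params(name): a dict with "intrinsics" (3x3 intrinsics, pixels), "dist" ([k1, k2, p1, p2, k3] as OpenCV has them; the pictures are not rectified), "extrinsics" (4x4, takes a point from world to camera coordinates). Camera axes: x right, y down, z forward; pixel columns grow to the right and rows downward; lengths in mm; the calibration is good to about 2 mm. A picture is of the moment at which its call begins. camera_params takes no time and is no camera call.
- sign_off(): hands the job in; it is judged then, once.
Trained networks look in the newest picture that a camera, given by its name, has taken for a name from the list of things; names that differ only in an ending like _2 or _b are one class to them, and where a whole thing is asked for, a point or a joint stands for the part that bears it (a point fixed in the world has none). Each returns a list of dicts, best first, with "score" (0 to 1); they miss things now and then, are a little off and sometimes report something else, mostly with a low value. They report only what shows in the picture. A call takes as long as a camera call.
- recognise(thing, camera): "point" ([x, y, z] in mm, in world coordinates, good to about 4 mm: the middle of the surface that is visible of it).
- silhouettes(thing, camera): "mask" (384x512 bool, what is visible of it).
- place_of(thing, camera): "point" ([x, y, z] in mm, in world coordinates, good to about 4 mm: a listed point, or the origin of a listed thing).
The state is a dict: "clock": time; "qpos": joint angles; "joint_velocities": joint speeds; "joint_efforts": joint torques, N m; "ee_pos": TCP position; "eef_rot": TCP orientation; "force": force on the tool from outside, world axes, zero at the start; "torque": the same for the moment, N m; "opening": finger opening in mm; "grip_force": force on a finger pad.
Only numpy, scipy, OpenCV 4.12 (cv2) and the standard library are available. Lean on these libraries where they do the work, as an engineer would, in place of code of your own. Each camera call takes 0.05 s, during which the arm holds its last target. There are 200 camera calls.

## Working session

There is one attempt and no reset: what is moved stays moved. The work goes in short steps, Python scripts to look and compute and a tool call to move; the robot and the scene stay as the last step left them, time stands still between calls to the robot, and variables do not carry over. Pictures are saved under pics/ and viewed, at most 12 in all, crops included, and the job is handed in when it is done.

Besides the shell and the picture viewer there is one more tool, called after ">>>" by a JSON object that holds its "name" and its "arguments", one argument or row to a line. step_arm: Moves the arm, as the interface text tells. Its arguments: {"type":"object","properties":{"rows":{"type":"array"},"grip_force":{"type":"number"}},"required":["rows"]}

```bash
ls; mkdir -p pics; python3 - <<'E'
from rig import *
import cv2,numpy as np
s=get_state(); print(s['clock'],s['ee_pos'],np.round(s['eef_rot'],3).tolist(),s['opening'],tcp_to_tips)
ims=[grab_frame(c) for c in('top','side')]
for c,i in zip(('top','side'),ims): cv2.imwrite(f'pics/{c}0.png',i)
for n in ['scoop','scoop_grip','scoop_mouth','tub','vial','marker','cup','mini_centrifuge','ball_1']:
  for c in('top','side'):
    for r in place_of(n,c)[:5 if n=='ball_1' else 1]: print(n,c,round(r['score'],2),np.round(r['point'],0))
for c in('top','side'):
  E=np.array(camera_params(c)['extrinsics']); print(c,np.round(-E[:3,:3].T@E[:3,3]),np.round(E[2,:3],2))
E
```

```text
pics
0.0 [278.85708713 586.62360472 301.78874936] [[-0.903, 0.429, -0.001], [0.429, 0.903, -0.002], [-0.0, -0.002, -1.0]] 93.65048482508594 97.19999999999999
scoop top 0.57 [ 527. -141.    1.]
scoop side 0.89 [ 528. -137.   -0.]
scoop_grip top 0.96 [ 527. -143.   87.]
scoop_grip side 0.59 [ 524. -135.   88.]
scoop_mouth top 0.89 [ 478. -117.   15.]
scoop_mouth side 0.59 [ 474. -117.   12.]
tub top 0.87 [516. 193.   1.]
tub side 0.93 [519. 193.  -5.]
vial top 0.57 [654.   5.   2.]
vial side 0.66 [653.   3.  -2.]
marker top 0.66 [457. 389.   0.]
marker side 0.83 [458. 387.   1.]
cup top 0.68 [684. 156.  -2.]
cup side 0.83 [688. 155.   0.]
ball_1 top 0.57 [ 533. -140.   14.]
ball_1 top 0.53 [ 524. -117.   13.]
ball_1 top 0.5 [ 501. -155.    8.]
ball_1 top 0.45 [ 554. -177.   12.]
ball_1 top 0.44 [ 570. -136.   14.]
ball_1 side 0.58 [ 576. -136.   16.]
ball_1 side 0.56 [ 531. -136.   12.]
ball_1 side 0.42 [ 504. -152.   11.]
ball_1 side 0.39 [ 519. -115.   12.]
ball_1 side 0.36 [ 559. -181.   11.]
top [ 421.   95. 1157.] [ 0.13 -0.   -0.99]
side [ 269. -490.  619.] [ 0.35  0.69 -0.63]
```

```bash
python3 -c "
import cv2,numpy as np
cv2.imwrite('pics/both0.png',cv2.resize(np.vstack([cv2.imread('pics/top0.png'),cv2.imread('pics/side0.png')]),(400,600)))"
```

```text
(no output)
```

View pics/top0.png

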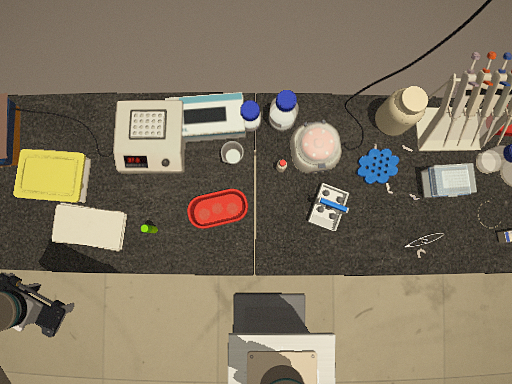

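View pics/side0.png

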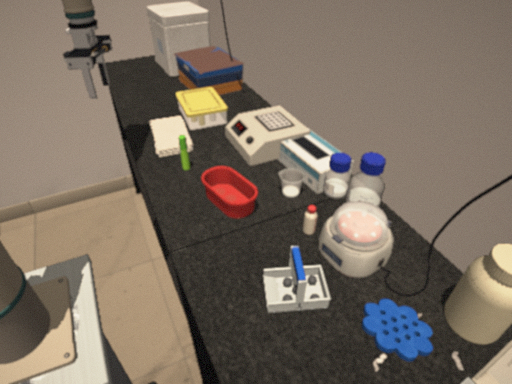

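Scoop with mouth towards the robot at top pixel (328,207), tub at (217,208), vial (282,165), marker (148,229), beaker (231,153), and the centrifuge right behind the scoop at (316,147). The moves offer no tilt, so I'll see in free space how the arm behaves at the edge of its reach before choosing how to tip.

>>> {"name": "step_arm", "arguments": {
  "rows": [
    [0,[0,0,5],0],
    [0,[0,0,10],0],
    [0,[0,0,15],0],
    [0,[0,0,20],0],
    [0,[0,0,25],0],
    [0,[0,0,30],0],
    [0,[0,0,35],0],
    [0,[0,0,40],0]
  ]
}}

```text
clock: 1.8
ee_pos: [276.5, 581.2, 695.2]
eef_rot: [[-0.903, 0.429, 0.008], [0.429, 0.903, 0.017], [0.0, 0.019, -1.0]]
force: [-24.1, -53.6, -2.5]
opening: 94.1
grip_force: 0.0
```

```bash
python3 - <<'E'
from rig import *
import numpy as np
s=get_state(); print(s['clock'],s['ee_pos'],np.round(s['eef_rot'],3).tolist(),np.round(s['qpos'],1))
E
```

```text
1.8 [276.54341275 581.22636806 695.15993368] [[-0.903, 0.429, 0.008], [0.429, 0.903, 0.017], [0.0, 0.019, -1.0]] [-6.990e+01  3.150e+01  8.600e+00  3.410e+01 -4.900e+00  1.135e+02
 -1.000e-01]
```

>>> {"name": "step_arm", "arguments": {
  "rows": [
    [0,[0,0,1],0],
    [0,[0,0,2],0],
    [0,[0,0,3],0],
    [0,[0,0,4],0]
  ]
}}

```text
clock: 2.2
ee_pos: [270.0, 568.0, 711.0]
eef_rot: [[-0.903, 0.429, 0.015], [0.429, 0.903, 0.033], [0.0, 0.036, -0.999]]
force: [-0.3, 0.2, -0.0]
opening: 93.9
grip_force: 0.0
```

```bash
python3 - <<'E'
from rig import *
import numpy as np
s=get_state(); print(s['clock'],s['ee_pos'],s['force'],np.round(s['eef_rot'],3).tolist(),np.round(s['qpos'],2))
E
```

```text
2.2 [269.95506872 567.96246687 710.98621737] [-0.33955416  0.20796643 -0.0333304 ] [[-0.903, 0.429, 0.015], [0.429, 0.903, 0.033], [0.0, 0.036, -0.999]] [-7.0290e+01  2.9440e+01  8.8300e+00  3.5200e+01 -4.8100e+00  1.1349e+02
 -9.0000e-02]
```

Past its limits the arm gives up position rather than tilting, so the tool stays vertical. Plan: pinch the bar end to end, with the fingers closing along the bar, so the scoop can pivot about the bar. Then tip it by pressing its rear underside on the tub rim at low grip, and lock it by gripping harder.

```bash
cat > h.py <<'E'
from rig import *
import cv2,numpy as np
def back(c,px,z):
    p=camera_params(c);E=np.array(p['extrinsics']);K=np.array(p['intrinsics'])
    u=cv2.undistortPoints(np.float64(px).reshape(-1,1,2),K,np.float64(p['dist'])).reshape(-1,2)
    d=np.c_[u,np.ones(len(u))]@E[:3,:3]; o=-E[:3,:3].T@E[:3,3]
    return o+d*((z-o[2])/d[:,2])[:,None]
def proj(c,P):
    p=camera_params(c);E=np.array(p['extrinsics'])
    return cv2.projectPoints(np.float64(P).reshape(-1,1,3),cv2.Rodrigues(E[:3,:3])[0],E[:3,3],np.array(p['intrinsics']),np.float64(p['dist']))[0].reshape(-1,2)
def rect(mask,c,z):
    n,l,s,_=cv2.connectedComponentsWithStats(mask.astype(np.uint8)); k=1+np.argmax(s[1:,4])
    v,u=np.nonzero(l==k); P=back(c,np.c_[u,v],z)[:,:2].astype(np.float32)
    return cv2.minAreaRect(P)
E
python3 - <<'E'
from h import *
s=get_state(); print(np.round(s['ee_pos'],1))
im=cv2.imread('pics/top0.png'); hsv=cv2.cvtColor(im,cv2.COLOR_BGR2HSV)
near=np.zeros(im.shape[:2],bool); near[185:235,300:360]=1
blue=cv2.inRange(hsv,(95,120,60),(125,255,255))>0
print('bar',rect(blue&near,'top',99))
near[:]=0; near[180:235,180:252]=1
red=((hsv[...,0]<8)|(hsv[...,0]>172))&(hsv[...,1]>120)
print('tub',rect(red&near,'top',58))
g=silhouettes('mini_centrifuge','top') if grab_frame('top') is not None else 0
if g: print('cent',rect(g[0]['mask'],'top',60))
E
```

```text
[270. 568. 711.]
bar ((525.7609252929688, -134.95921325683594), (76.5227279663086, 15.419525146484375), 71.10499572753906)
tub ((517.5868530273438, 193.53204345703125), (98.96235656738281, 177.86422729492188), 14.527194023132324)
cent ((645.8997802734375, 8.216140747070312), (29.471059799194336, 36.081886291503906), 89.88429260253906)
```

```bash
python3 - <<'E'
from h import *
from scipy.optimize import minimize
from scipy.spatial import ConvexHull
M={}
for c,(r0,r1,c0,c1) in dict(top=(185,235,300,360),side=(240,300,280,315)).items():
    hsv=cv2.cvtColor(cv2.imread(f'pics/{c}0.png'),cv2.COLOR_BGR2HSV)
    m=cv2.inRange(hsv,(95,100,40),(128,255,255)); z=np.zeros_like(m); z[r0:r1,c0:c1]=m[r0:r1,c0:c1]
    M[c]=cv2.GaussianBlur(z.astype(np.float32)/255,(0,0),1.2); print(c,(z>0).sum())
box=np.array([[x,y,z] for x in(-7,7) for y in(-40,40) for z in(77,99)],float)
def cost(p,per=False):
    a=np.radians(p[2]);R=np.array([[np.cos(a),-np.sin(a),0],[np.sin(a),np.cos(a),0],[0,0,1]])
    e=[]
    for c in M:
        q=proj(c,box@R.T+[p[0],p[1],0]); h=cv2.convexHull(q.astype(np.float32))
        im=np.zeros(M[c].shape,np.uint8); cv2.fillPoly(im,[np.int32(np.round(h*16))],255,shift=4,lineType=cv2.LINE_AA)
        e.append(((cv2.GaussianBlur(im.astype(np.float32)/255,(0,0),1.2)-M[c])**2).sum())
    return e if per else sum(e)
for a in(-28,-18):
    r=minimize(cost,[526,-138,a],method='Nelder-Mead',options=dict(initial_simplex=[[520,-138,a],[530,-138,a],[526,-145,a],[526,-132,a+6]]))
    print(np.round(r.x,1),cost(r.x,True))
im=cv2.imread('pics/top0.png')[180:235,295:365]; im2=cv2.imread('pics/side0.png')[235:320,255:340]
cv2.imwrite('pics/crop.png',np.hstack([cv2.resize(im,(400,314)),cv2.resize(im2,(314,314))]))
E
```

```text
top 147
side 272
[ 532.3 -131.9  -22.9] [np.float32(32.439438), np.float32(68.655334)]
[ 530.8 -135.   -20.5] [np.float32(24.518084), np.float32(79.915184)]
```

View pics/crop.png

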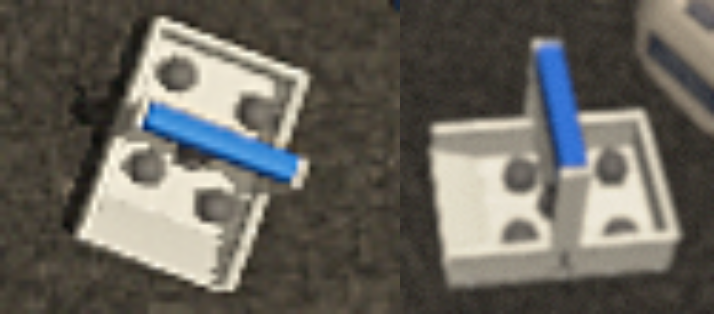

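```bash
python3 - <<'E'
from h import *
from scipy.optimize import minimize
M={}
for c,(r0,r1,c0,c1) in dict(top=(185,235,300,360),side=(240,300,280,315)).items():
    hsv=cv2.cvtColor(cv2.imread(f'pics/{c}0.png'),cv2.COLOR_BGR2HSV)
    m=cv2.inRange(hsv,(95,100,40),(128,255,255)); z=np.zeros_like(m); z[r0:r1,c0:c1]=m[r0:r1,c0:c1]
    M[c]=cv2.GaussianBlur(z.astype(np.float32)/255,(0,0),1.2)
box=np.array([[x,y,z] for x in(-7,7) for y in(-36,36) for z in(77,99)],float)
for cams in(['top'],['side'],['top','side']):
  def cost(p):
    a=np.radians(p[2]);R=np.array([[np.cos(a),-np.sin(a),0],[np.sin(a),np.cos(a),0],[0,0,1]]);e=0
    for c in cams:
        q=proj(c,box@R.T+[p[0],p[1],0]); h=cv2.convexHull(q.astype(np.float32))
        im=np.zeros(M[c].shape,np.uint8); cv2.fillPoly(im,[np.int32(np.round(h*16))],255,shift=4,lineType=cv2.LINE_AA)
        e+=((cv2.GaussianBlur(im.astype(np.float32)/255,(0,0),1.2)-M[c])**2).sum()
    return e
  r=minimize(cost,[526,-138,-20],method='Nelder-Mead',options=dict(initial_simplex=[[520,-138,-20],[530,-138,-20],[526,-145,-20],[526,-132,-24]]))
  print(cams,np.round(r.x,1),r.fun)
E
```

```text
['top'] [ 526.5 -138.6  -20.8] 11.2548828125
['side'] [ 534.  -132.2  -23.3] 36.6182861328125
['top', 'side'] [ 531.1 -135.9  -22.7] 66.19903564453125
```

>>> {"name": "step_arm", "arguments": {
  "rows": [
    [0,[1,-3,-4],0],
    [0,[2,-6,-8],0],
    [0,[4,-10,-12],0],
    [0,[5,-14,-15],0],
    [0,[7,-18,-18],1],
    [0,[8,-22,-21],2],
    [0,[10,-26,-24],3],
    [0,[11,-30,-27],4.5]
  ]
}}

```text
clock: 3.1
ee_pos: [372.5, 290.3, 458.7]
eef_rot: [[-0.934, 0.356, 0.014], [0.356, 0.934, 0.037], [0.0, 0.039, -0.999]]
force: [0.6, 0.4, -0.1]
opening: 94.1
grip_force: 0.0
```

>>> {"name": "step_arm", "arguments": {
  "rows": [
    [0,[2,-4,-2],0],
    [0,[3,-8,-4],0],
    [0,[5,-13,-6],0],
    [0,[7,-18,-8],0],
    [0,[8,-22,-10],0],
    [0,[10,-27,-12],0],
    [0,[12,-32,-14],0],
    [0,[12,-32,-14],0]
  ]
}}

```text
clock: 3.9
ee_pos: [492.2, -31.7, 318.4]
eef_rot: [[-0.932, 0.361, 0.012], [0.361, 0.932, 0.035], [0.001, 0.037, -0.999]]
force: [-0.1, 0.8, 0.3]
opening: 94.1
grip_force: 0.0
```

>>> {"name": "step_arm", "arguments": {
  "rows": [
    [0,[1,-3,-2],0],
    [0,[2,-7,-5],0],
    [0,[3.4,-10.9,-8.8],0],
    [0,[3.4,-10.9,-8.8],0],
    [0,[3.4,-10.9,-8.8],0]
  ]
}}

```text
clock: 4.4
ee_pos: [525.4, -137.5, 230.5]
eef_rot: [[-0.933, 0.359, 0.01], [0.36, 0.932, 0.038], [0.004, 0.039, -0.999]]
force: [-0.1, 0.7, 0.5]
opening: 93.7
grip_force: 0.0
```

```bash
python3 - <<'E'
from h import *
s=get_state(); p=np.array(s['ee_pos']);R=np.array(s['eef_rot']); print(np.round(p,1),np.round(R,3).tolist())
im=grab_frame('side'); grab_frame('top')
for c in('top','side'):
    r=place_of('scoop_grip',c)[:1]; print(c,[(round(x['score'],2),np.round(x['point'],1)) for x in r])
q=proj('side',[p+R@[0,y,97] for y in(-47,47)]+[[527,-138.5,99]])
print(q)
cv2.imwrite('pics/pre.png',cv2.resize(im[150:350,200:400],(600,600)))
E
```

```text
[ 525.4 -137.5  230.5] [[-0.933, 0.359, 0.01], [0.36, 0.932, 0.038], [0.004, 0.039, -0.999]]
top [(0.71, array([ 524.6, -143.1,   90.4]))]
side [(0.92, array([ 524.3, -135. ,   89.5]))]
[[301.49599139 269.49766415]
 [293.0401827  229.64252359]
 [297.09379442 262.35978203]]
```

View pics/pre.png

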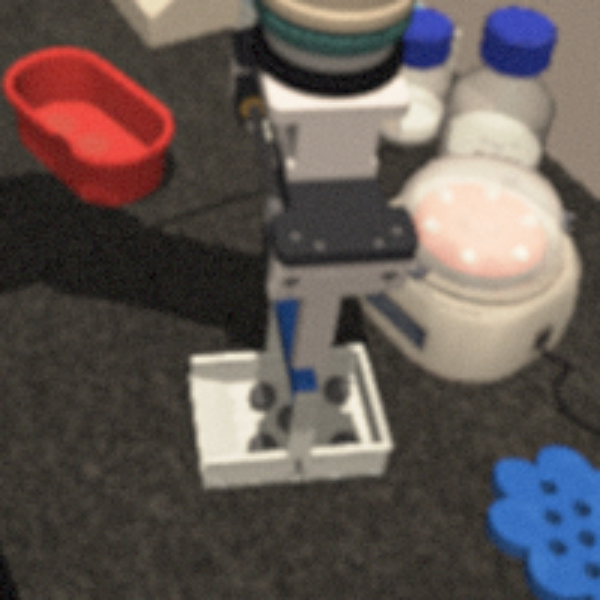

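The gripper stands over the bar with a finger at each end; I lower it with a 4 mm shift along the bar.

>>> {"name": "step_arm", "arguments": {
  "rows": [
    [0,[0,-0.4,0],0],
    [0,[0,-0.4,-1],0],
    [0,[0,-0.4,-2],0],
    [0,[0,-0.4,-3],0],
    [0,[0,-0.4,-4],0],
    [0,[0,-0.4,-5],0],
    [0,[0,-0.4,-6],0],
    [0,[0,-0.4,-6],0]
  ]
}}

```text
clock: 5.4
ee_pos: [525.7, -140.5, 170.5]
eef_rot: [[-0.934, 0.357, 0.011], [0.357, 0.933, 0.038], [0.003, 0.039, -0.999]]
force: [-0.4, 0.4, 0.5]
opening: 93.8
grip_force: 0.0
```

>>> {"name": "step_arm", "arguments": {
  "grip_force": 20,
  "rows": [
    [0.1,[0,0,0],0],
    [0.15,[0,0,0],0],
    [0.2,[0,0,0],0],
    [0.25,[0,0,0],0],
    [0.3,[0,0,0],0],
    [0.3,[0,0,0],0]
  ]
}}

```text
clock: 6.0
ee_pos: [526.5, -140.6, 172.1]
eef_rot: [[-0.934, 0.357, 0.014], [0.357, 0.933, 0.037], [0.0, 0.04, -0.999]]
force: [0.6, -0.8, -3.1]
opening: 88.3
grip_force: 19.9
```

>>> {"name": "step_arm", "arguments": {
  "grip_force": 45,
  "rows": [
    [0.5,[0,0,0],0],
    [0.5,[0,0,0],0],
    [0.5,[0,0,1],0],
    [0.5,[0,0,2],0],
    [0.5,[0,0,3],0],
    [0.5,[0,0,4],0]
  ]
}}

```text
clock: 6.6
ee_pos: [526.8, -140.7, 213.5]
eef_rot: [[-0.934, 0.357, 0.015], [0.357, 0.933, 0.037], [-0.001, 0.04, -0.999]]
force: [-0.1, -0.0, -4.7]
opening: 87.7
grip_force: 44.8
```

```bash
python3 - <<'E'
from h import *
s=get_state(); print(s['clock'],np.round(s['ee_pos'],1),np.round(s['force'],1),s['opening'],s['grip_force'])
im=grab_frame('side'); grab_frame('top')
for n in('scoop','scoop_grip','scoop_mouth'):
  for c in('top','side'):
    print(n,c,[(round(x['score'],2),np.round(x['point'],1)) for x in place_of(n,c)[:1]])
cv2.imwrite('pics/lift.png',cv2.resize(im[150:330,200:380],(600,600)))
E
```

```text
6.6 [ 526.8 -140.7  213.5] [-0.1 -0.  -4.7] 87.68729054727946 44.805516600608826
scoop top [(0.91, array([ 530.1, -139.1,   44.5]))]
scoop side [(0.75, array([ 527.7, -134.3,   43.5]))]
scoop_grip top [(0.83, array([ 527.7, -141.1,  131.4]))]
scoop_grip side [(0.87, array([ 525.6, -136. ,  130.5]))]
scoop_mouth top [(0.65, array([ 478.2, -117.9,   57.1]))]
scoop_mouth side [(0.61, array([ 472.9, -118.1,   54.5]))]
```

View pics/lift.png

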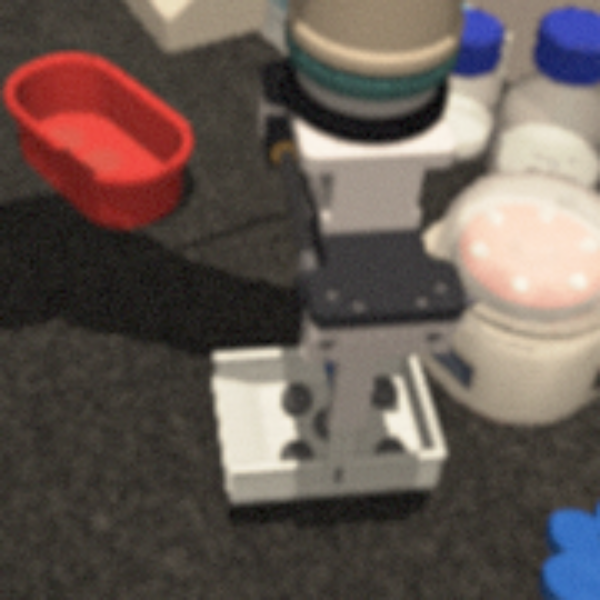

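Lifted level with all five balls in (side crop: scoop at (330,430)), and the grip is firm. Next I raise it and carry it gently to the tub, turning the mouth across the tub.

>>> {"name": "step_arm", "arguments": {
  "rows": [
    [0.5,[0,0,1],0],
    [0.5,[0,0,3],0],
    [0.5,[0,0,5],0],
    [0.5,[0,0,7],0],
    [0.5,[0,0.5,9],0],
    [0.5,[0,1.5,11],0],
    [0.5,[0,3,12],1],
    [0.5,[0,5,12],3]
  ]
}}

```text
clock: 7.8
ee_pos: [527.1, -90.6, 333.9]
eef_rot: [[-0.952, 0.307, 0.015], [0.308, 0.951, 0.037], [-0.003, 0.04, -0.999]]
force: [0.7, 0.1, -4.1]
opening: 88.1
grip_force: 44.8
```

>>> {"name": "step_arm", "arguments": {
  "rows": [
    [0.5,[0,2,0],2],
    [0.5,[0,4,0],4],
    [0.5,[0,6,0],6],
    [0.5,[0,8,0],8],
    [0.5,[0,10,0],10],
    [0.5,[0,12,0],12],
    [0.5,[0,14,0],14],
    [0.5,[0,16,0],16]
  ]
}}

```text
clock: 8.6
ee_pos: [526.4, 71.0, 332.1]
eef_rot: [[-1.0, 0.031, 0.001], [0.031, 0.999, 0.04], [0.0, 0.04, -0.999]]
force: [0.6, 0.1, -3.6]
opening: 88.2
grip_force: 44.8
```

>>> {"name": "step_arm", "arguments": {
  "rows": [
    [0.5,[0.3,2,0],2],
    [0.5,[0.6,4,0],4],
    [0.5,[0.9,6,0],6],
    [0.5,[1.2,8,0],8],
    [0.5,[1.5,10,0],10],
    [0.5,[1.9,11.5,0],12],
    [0.5,[2.2,12.5,0],14],
    [0.5,[2.4,13,0],16]
  ]
}}

```text
clock: 9.4
ee_pos: [550.8, 200.5, 331.9]
eef_rot: [[-0.969, -0.247, -0.01], [-0.247, 0.968, 0.038], [0.0, 0.04, -0.999]]
force: [-1.4, 0.4, -4.0]
opening: 87.9
grip_force: 44.8
```

>>> {"name": "step_arm", "arguments": {
  "rows": [
    [0.5,[0,0,0],0.5],
    [0.5,[0,0,0],0.5]
  ]
}}

```text
clock: 9.6
ee_pos: [550.6, 198.2, 332.0]
eef_rot: [[-0.968, -0.25, -0.01], [-0.251, 0.967, 0.038], [0.001, 0.039, -0.999]]
force: [0.3, -0.0, -3.9]
opening: 87.6
grip_force: 44.8
```

```bash
python3 - <<'E'
from h import *
s=get_state(); print(s['clock'],np.round(s['ee_pos'],1),np.round(s['eef_rot'],3).tolist(),np.round(s['force'],1),s['opening'],s['grip_force'],np.round(s['qpos'],0))
im=grab_frame('side'); cv2.imwrite('pics/s2.png',im);t=grab_frame('top');cv2.imwrite('pics/t2.png',t)
for n in('scoop','scoop_grip','scoop_mouth','tub','ball_1'):
  for c in('top','side'):
    print(n,c,[(round(x['score'],2),np.round(x['point'],1)) for x in place_of(n,c)[:5 if n[0]=='b' else 1]])
E
```

```text
9.6 [550.6 198.2 332. ] [[-0.968, -0.25, -0.01], [-0.251, 0.967, 0.038], [0.001, 0.039, -0.999]] [ 0.3 -0.  -3.9] 87.64710790901067 44.80713665485382 [-27.  29.   9.  96.  -8.  56.  90.]
scoop top []
scoop side [(0.73, array([550.8, 204.4, 162.8]))]
scoop_grip top []
scoop_grip side [(0.91, array([546.8, 203.8, 247.9]))]
scoop_mouth top []
scoop_mouth side [(0.71, array([494.5, 184. , 173.1]))]
tub top [(0.75, array([5.182e+02, 1.922e+02, 5.000e-01]))]
tub side [(0.92, array([ 5.158e+02,  1.918e+02, -5.000e-01]))]
ball_1 top []
ball_1 side [(0.59, array([542. , 222.8, 171. ])), (0.54, array([544.5, 182.4, 172.1])), (0.36, array([561.5, 204.6, 173.9]))]
```

>>> {"name": "step_arm", "arguments": {
  "rows": [
    [0.5,[0,0,-1],0],
    [0.5,[0,0,-3],0],
    [0.5,[0,0,-5],0],
    [0.5,[0,0,-7],0],
    [0.5,[0,0,-8.5],0],
    [0.5,[0,0,-9.4],0],
    [0.5,[0,0,-9.8],0],
    [0.5,[0,0,-9.8],0]
  ]
}}

```text
clock: 11.0
ee_pos: [550.5, 199.3, 233.7]
eef_rot: [[-0.968, -0.251, -0.011], [-0.252, 0.967, 0.038], [0.001, 0.04, -0.999]]
force: [-0.1, -0.6, -4.4]
opening: 87.9
grip_force: 44.8
```

>>> {"name": "step_arm", "arguments": {
  "rows": [
    [0.5,[0,0,-0.2],0],
    [0.5,[0,0,-0.4],0],
    [0.5,[0,0,-0.4],0]
  ]
}}

```text
clock: 11.3
ee_pos: [550.6, 199.4, 230.3]
eef_rot: [[-0.968, -0.251, -0.01], [-0.252, 0.967, 0.039], [-0.0, 0.04, -0.999]]
force: [-0.1, 0.7, -4.0]
opening: 87.9
grip_force: 44.8
```

Continue down in 1 mm rows until the rim takes weight.

>>> {"name": "step_arm", "arguments": {
  "rows": [
    [0.5,[0,0,-0.1],0],
    [0.5,[0,0,-0.2],0],
    [0.5,[0,0,-0.2],0]
  ]
}}

```text
clock: 11.6
ee_pos: [550.5, 199.4, 228.0]
eef_rot: [[-0.968, -0.251, -0.01], [-0.252, 0.967, 0.038], [0.0, 0.04, -0.999]]
force: [0.6, 0.3, -3.8]
opening: 87.9
grip_force: 44.8
```

>>> {"name": "step_arm", "arguments": {
  "rows": [
    [0.5,[0,0,-0.1],0],
    [0.5,[0,0,-0.2],0],
    [0.5,[0,0,-0.2],0]
  ]
}}

```text
clock: 11.9
ee_pos: [550.8, 199.4, 226.6]
eef_rot: [[-0.968, -0.251, -0.009], [-0.251, 0.967, 0.039], [-0.001, 0.04, -0.999]]
force: [-0.8, -0.3, 1.6]
opening: 87.7
grip_force: 44.9
```

>>> {"name": "step_arm", "arguments": {
  "grip_force": 6,
  "rows": [
    [0.5,[0,0,0],0],
    [0.5,[0,0,0],0],
    [0.5,[-0.4,-0.1,-0.1],0],
    [0.5,[-0.8,-0.2,-0.2],0],
    [0.5,[-1.2,-0.3,-0.3],0],
    [0.5,[-1.5,-0.4,-0.4],0],
    [0.5,[-1.5,-0.4,-0.4],0]
  ]
}}

```text
clock: 12.6
ee_pos: [534.8, 195.3, 222.2]
eef_rot: [[-0.968, -0.252, -0.011], [-0.252, 0.967, 0.038], [0.001, 0.04, -0.999]]
force: [-1.3, -1.1, 3.9]
opening: 88.4
grip_force: 6.1
```

```bash
cat > chk.py <<'E'
from h import *
s=get_state(); print(s['clock'],np.round(s['ee_pos'],1),np.round(s['force'],1),round(s['opening'],1),round(s['grip_force'],1))
im=grab_frame('side')
for n in('scoop_grip','scoop_mouth','scoop','tub','ball_1'):
    print(n,[(round(x['score'],2),np.round(x['point'],1)) for x in place_of(n,'side')[:5 if n[0]=='b' else 1]])
import sys
if len(sys.argv)>1: cv2.imwrite('pics/'+sys.argv[1],cv2.resize(im[110:290,150:330],(600,600)))
E
python3 chk.py a.png
```

```text
12.6 [534.8 195.3 222.2] [-1.3 -1.1  3.9] 88.4 6.1
scoop_grip [(0.88, array([528.8, 200.2, 140.2]))]
scoop_mouth [(0.89, array([493.1, 189.5,  53.9]))]
scoop [(0.89, array([550.7, 205.7,  54.7]))]
tub [(0.66, array([520.3, 189.9,   0. ]))]
ball_1 [(0.41, array([561.4, 221.5,  68.6])), (0.39, array([535.9, 196. ,  65.1])), (0.39, array([514.3, 215. ,  61.4])), (0.35, array([517.6, 180.2,  55.6]))]
```

View pics/a.png

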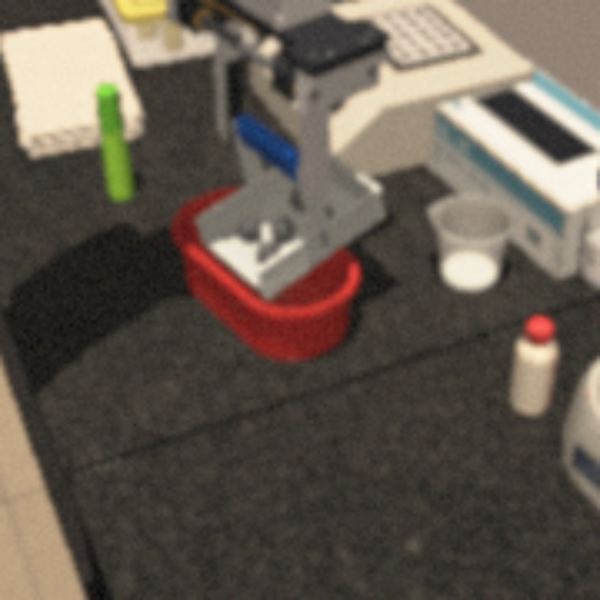

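The side crop shows the scoop tipping about the bar as planned: mouth at (245,270) dipping about 15° into the tub, balls still in, tub in place. I carry on to about 30°, then lock.

>>> {"name": "step_arm", "arguments": {
  "rows": [
    [0.5,[-0.4,-0.1,-0.2],0],
    [0.5,[-0.8,-0.2,-0.4],0],
    [0.5,[-1.2,-0.3,-0.7],0],
    [0.5,[-1.5,-0.4,-0.9],0],
    [0.5,[-1.8,-0.5,-1.2],0],
    [0.5,[-1.8,-0.5,-1.2],0]
  ]
}}

```text
clock: 13.5
ee_pos: [516.5, 190.0, 209.3]
eef_rot: [[-0.968, -0.251, -0.012], [-0.251, 0.967, 0.038], [0.002, 0.04, -0.999]]
force: [-2.0, -0.9, -0.7]
opening: 88.4
grip_force: 6.0
```

```bash
python3 chk.py b.png
```

```text
13.5 [516.5 190.  209.3] [-2.  -0.9 -0.7] 88.4 6.0
scoop_grip [(0.66, array([512.2, 193.5, 127.1]))]
scoop_mouth [(0.82, array([499.8, 191.1,  33.2]))]
scoop [(0.65, array([551.8, 207.2,  49.9]))]
tub [(0.94, array([5.179e+02, 1.909e+02, 1.000e-01]))]
ball_1 [(0.62, array([518.6, 169.1,  36.5])), (0.57, array([496.2, 205.2,  41. ]))]
```

View pics/b.png

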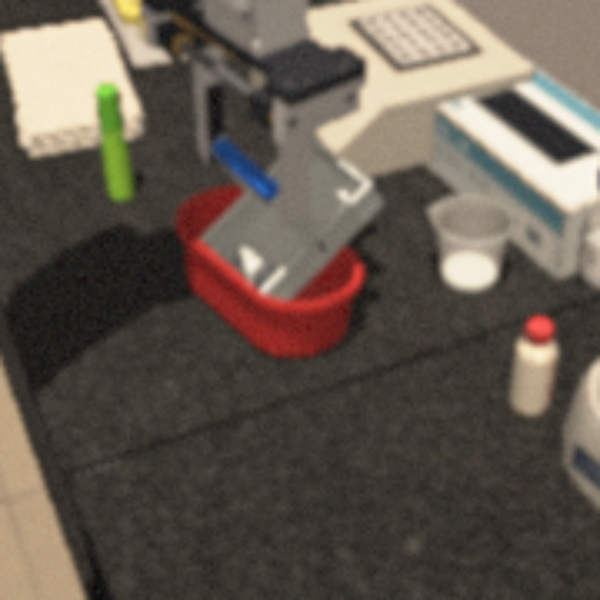

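About 28° now, with the mouth inside the tub and the tub unmoved. I lock the pivot with a firm grip and raise the scoop so the balls can clear the lip.

>>> {"name": "step_arm", "arguments": {
  "grip_force": 45,
  "rows": [
    [0.5,[0,0,0],0],
    [0.5,[0,0,0],0],
    [0.5,[0,0,0],0],
    [0.5,[0,0,0.5],0],
    [0.5,[0,0,1],0],
    [0.5,[0,0,1.5],0],
    [0.5,[0,0,2],0],
    [0.5,[0,0,2],0]
  ]
}}

```text
clock: 14.6
ee_pos: [518.2, 190.6, 231.1]
eef_rot: [[-0.968, -0.252, -0.008], [-0.252, 0.967, 0.039], [-0.002, 0.04, -0.999]]
force: [0.7, -0.5, -2.6]
opening: 87.9
grip_force: 44.8
```

```bash
python3 chk.py c.png
```

```text
14.6 [518.2 190.6 231.1] [ 0.7 -0.5 -2.6] 87.9 44.8
scoop_grip [(0.77, array([514.3, 195.7, 146.2]))]
scoop_mouth [(0.65, array([502.6, 190.7,  53. ]))]
scoop [(0.87, array([554.5, 205.7,  70.9]))]
tub [(0.67, array([502.7, 192.3,  55.6]))]
ball_1 []
```

View pics/c.png

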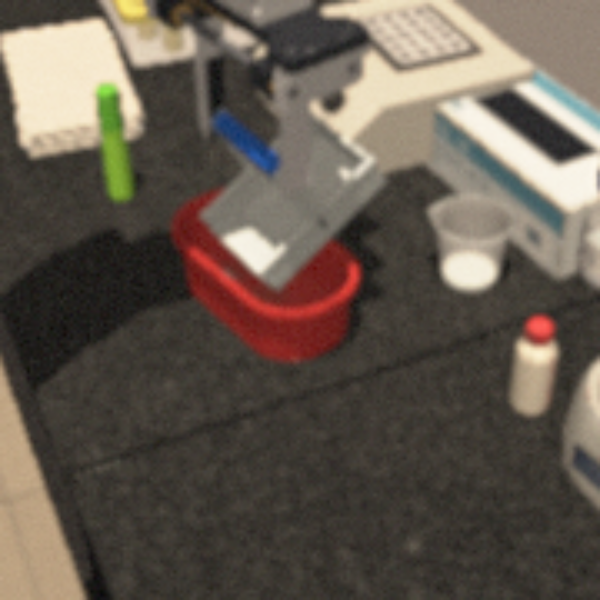

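The scoop looks empty and the load dropped by about 1.5 N. To level it I set the lip on the far rim and roll it back the same way, with a loose grip.

>>> {"name": "step_arm", "arguments": {
  "rows": [
    [0.5,[0,0,0.8],0],
    [0.5,[0,0,1.5],0],
    [0.5,[-0.8,-0.2,1.5],0],
    [0.5,[-1.6,-0.4,1.5],0],
    [0.5,[-2.4,-0.6,1.5],0],
    [0.5,[-2.9,-0.8,1.3],0],
    [0.5,[-2.9,-0.8,1.0],0],
    [0.5,[-2.9,-0.8,0.8],0]
  ]
}}

```text
clock: 15.7
ee_pos: [490.1, 183.1, 238.9]
eef_rot: [[-0.968, -0.252, -0.005], [-0.252, 0.967, 0.04], [-0.006, 0.04, -0.999]]
force: [2.9, 2.0, 1.3]
opening: 87.6
grip_force: 44.8
```

>>> {"name": "step_arm", "arguments": {
  "rows": [
    [0.5,[0,0,-0.2],0],
    [0.5,[0,0,-0.3],0],
    [0.5,[0,0,-0.3],0]
  ]
}}

```text
clock: 16.0
ee_pos: [488.5, 182.3, 235.0]
eef_rot: [[-0.968, -0.251, -0.01], [-0.251, 0.967, 0.038], [0.0, 0.04, -0.999]]
force: [1.0, 0.4, 1.9]
opening: 87.8
grip_force: 44.8
```

```bash
python3 chk.py d.png; python3 - <<'E'
from h import *
grab_frame('top'); print([(round(x['score'],2),np.round(x['point'],0)) for x in place_of('ball_1','top')[:6]],[np.round(x['point'],0) for x in place_of('tub','top')[:1]])
E
```

```text
16.0 [488.5 182.3 235. ] [1.  0.4 1.9] 87.8 44.8
scoop_grip [(0.89, array([480.6, 188.1, 151. ]))]
scoop_mouth [(0.66, array([473.8, 183.5,  58.4]))]
scoop [(0.97, array([526.1, 200.9,  76.3]))]
tub [(0.98, array([517.6, 188.2,   5.5]))]
ball_1 [(0.48, array([512.1, 113.6,   9.2]))]
[] []
```

>>> {"name": "step_arm", "arguments": {
  "grip_force": 5,
  "rows": [
    [0.5,[0,0,0],0],
    [0.5,[0,0,0],0],
    [0.5,[0.5,0.1,-0.1],0],
    [0.5,[1,0.2,-0.3],0],
    [0.5,[1.5,0.4,-0.4],0],
    [0.5,[2.0,0.5,-0.7],0],
    [0.5,[2.5,0.6,-0.9],0],
    [0.5,[2.8,0.7,-1.0],0]
  ]
}}

```text
clock: 17.25
ee_pos: [517.1, 189.6, 224.7]
eef_rot: [[-0.968, -0.251, -0.01], [-0.251, 0.967, 0.039], [0.0, 0.04, -0.999]]
force: [1.5, 3.0, 3.1]
opening: 88.0
grip_force: 5.0
```

```bash
python3 chk.py e.png
```

```text
17.25 [517.1 189.6 224.7] [1.5 3.  3.1] 88.0 5.0
scoop_grip [(0.8, array([514.4, 196.3, 143.7]))]
scoop_mouth [(0.72, array([474.1, 185.1,  57.9]))]
scoop [(0.94, array([530.1, 202.8,  56.6]))]
tub [(0.95, array([519.6, 191.7,   2. ]))]
ball_1 [(0.48, array([513.2, 110.9,  10.9]))]
```

Down to about 11°; carrying on here would run onto the near rim. I lock it, step back, and roll out the rest with the flat underside on the far rim.

>>> {"name": "step_arm", "arguments": {
  "grip_force": 45,
  "rows": [
    [0.5,[0,0,0],0],
    [0.5,[0,0,0],0],
    [0.5,[0,0,1],0],
    [0.5,[0,0,2],0],
    [0.5,[-1.3,-0.3,2.5],0],
    [0.5,[-2.6,-0.7,2.5],0],
    [0.5,[-4,-1,2.5],0],
    [0.5,[-4,-1,2.2],0]
  ]
}}

```text
clock: 18.35
ee_pos: [473.9, 178.1, 247.5]
eef_rot: [[-0.968, -0.251, -0.014], [-0.252, 0.967, 0.037], [0.004, 0.039, -0.999]]
force: [-0.4, 0.8, -1.6]
opening: 87.5
grip_force: 45.0
```

>>> {"name": "step_arm", "arguments": {
  "rows": [
    [0.5,[0,0,-0.4],0],
    [0.5,[0,0,-0.8],0],
    [0.5,[0,0,-1.2],0],
    [0.5,[0,0,-1.5],0],
    [0.5,[0,0,-1.5],0]
  ]
}}

```text
clock: 18.85
ee_pos: [476.4, 179.2, 231.4]
eef_rot: [[-0.968, -0.251, -0.011], [-0.252, 0.967, 0.038], [0.001, 0.039, -0.999]]
force: [0.0, 0.4, -2.9]
opening: 87.5
grip_force: 45.0
```

```bash
python3 chk.py f.png
```

```text
18.85 [476.4 179.2 231.4] [ 0.   0.4 -2.9] 87.5 45.0
scoop_grip [(0.66, array([474.7, 185.1, 148.3]))]
scoop_mouth [(0.94, array([432.3, 175.5,  66.8]))]
scoop [(0.78, array([492.8, 192. ,  65.3]))]
tub [(0.57, array([519.1, 190.3,  -2.7]))]
ball_1 [(0.54, array([512.9, 110.6,   8. ]))]
```

>>> {"name": "step_arm", "arguments": {
  "rows": [
    [0.5,[0,0,-0.2],0],
    [0.5,[0,0,-0.3],0],
    [0.5,[0,0,-0.3],0]
  ]
}}

```text
clock: 19.45
ee_pos: [476.4, 179.3, 229.0]
eef_rot: [[-0.968, -0.251, -0.01], [-0.252, 0.967, 0.038], [0.0, 0.04, -0.999]]
force: [0.9, -0.2, -3.4]
opening: 87.8
grip_force: 45.0
```

>>> {"name": "step_arm", "arguments": {
  "rows": [
    [0.5,[0,0,-0.1],0],
    [0.5,[0,0,-0.2],0],
    [0.5,[0,0,-0.2],0]
  ]
}}

```text
clock: 19.75
ee_pos: [476.6, 179.4, 227.1]
eef_rot: [[-0.968, -0.251, -0.01], [-0.252, 0.967, 0.038], [-0.0, 0.04, -0.999]]
force: [-0.6, 0.6, -1.5]
opening: 87.6
grip_force: 45.0
```

>>> {"name": "step_arm", "arguments": {
  "grip_force": 4,
  "rows": [
    [0.5,[0,0,-0.1],0],
    [0.5,[0,0,-0.2],0],
    [0.5,[0.4,0.1,-0.3],0],
    [0.5,[0.8,0.2,-0.35],0],
    [0.5,[1.2,0.3,-0.4],0],
    [0.5,[1.6,0.4,-0.4],0],
    [0.5,[1.6,0.4,-0.4],0]
  ]
}}

```text
clock: 20.45
ee_pos: [493.0, 183.5, 222.9]
eef_rot: [[-0.968, -0.251, -0.01], [-0.251, 0.967, 0.039], [-0.0, 0.04, -0.999]]
force: [1.1, 2.7, 2.3]
opening: 88.3
grip_force: 4.0
```

```bash
python3 chk.py g.png
```

```text
20.45 [493.  183.5 222.9] [1.1 2.7 2.3] 88.3 4.0
scoop_grip [(0.62, array([496.2, 190.2, 143.4]))]
scoop_mouth [(0.61, array([434.9, 175.1,  72.2]))]
scoop [(0.81, array([491.4, 192. ,  54.7]))]
tub [(0.96, array([520.1, 189.4,  -0.9]))]
ball_1 [(0.47, array([509.4, 112.3,  10.3])), (0.42, array([461.2, 386.8,  -1.2]))]
```

View pics/g.png

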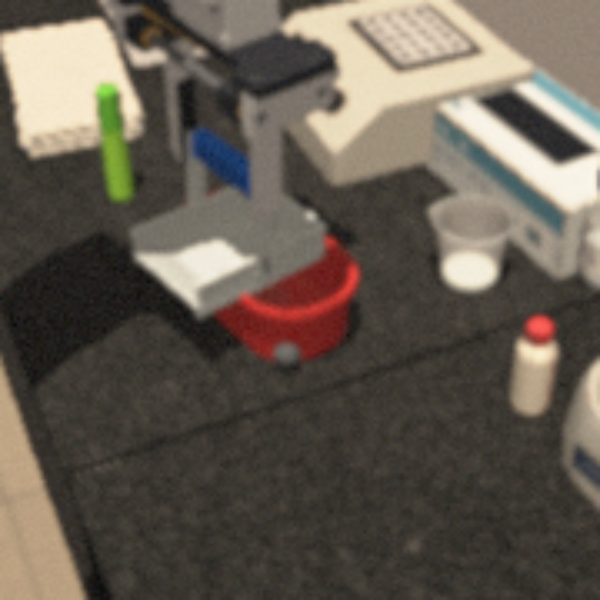

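The picture shows one ball lying on the bench at the tub's right-hand foot, pixel (288,353) in the crop, about (511,112): it must have jumped out during the tip. Nothing but the gripper can pick it up, so I'll set the scoop down for a moment, recover the ball, then take the scoop again.

>>> {"name": "step_arm", "arguments": {
  "grip_force": 45,
  "rows": [
    [0.5,[0,0,0],0],
    [0.5,[0,0,0],0],
    [0.5,[0,0,2],0],
    [0.5,[0,0,5],0],
    [0.5,[0,-2,8],0],
    [0.5,[0,-5,9],0],
    [0.5,[0,-9,9],0],
    [0.5,[0,-13,9],0]
  ]
}}

```text
clock: 21.55
ee_pos: [491.2, 51.5, 312.8]
eef_rot: [[-0.968, -0.252, -0.012], [-0.252, 0.967, 0.037], [0.003, 0.039, -0.999]]
force: [0.3, -0.5, -2.2]
opening: 87.9
grip_force: 44.9
```

>>> {"name": "step_arm", "arguments": {
  "rows": [
    [0.5,[0.2,-4,0],0],
    [0.5,[0.4,-8,-2],0],
    [0.5,[0.5,-10.5,-5],0],
    [0.5,[0.5,-11.5,-9],0],
    [0.5,[0.5,-11.5,-11.5],0],
    [0.5,[0.5,-11.5,-13],0],
    [0.5,[0.5,-11.5,-13],0]
  ]
}}

```text
clock: 22.25
ee_pos: [494.8, -62.2, 180.6]
eef_rot: [[-0.968, -0.25, -0.018], [-0.251, 0.967, 0.039], [0.008, 0.042, -0.999]]
force: [-0.4, 0.2, -2.4]
opening: 87.7
grip_force: 44.9
```

```bash
python3 chk.py; python3 - <<'E'
from h import *
im=grab_frame('top');cv2.imwrite('pics/t5.png',im)
b=place_of('ball_1','top'); print([(round(x['score'],2),np.round(x['point'],0)) for x in b],[np.round(x['point'],0) for x in place_of('tub','top')[:1]])
print(proj('top',[[511,112,10],[517.5,193.5,0]]))
s=cv2.imread('pics/s2.png')*0+grab_frame('side');
cv2.imwrite('pics/t5c.png',np.hstack([cv2.resize(im[180:250,180:270],(450,350),interpolation=cv2.INTER_CUBIC),cv2.resize(s[160:230,195:265],(350,350),interpolation=cv2.INTER_CUBIC)]))
E
```

```text
22.25 [494.8 -62.2 180.6] [-0.4  0.2 -2.4] 87.7 44.9
scoop_grip [(0.86, array([491.9, -54.1,  98.7]))]
scoop_mouth [(0.62, array([436. , -74.7,  29.6]))]
scoop [(0.73, array([492.6, -55.7,  12.9]))]
tub [(0.93, array([517.9, 192.9,   0.7]))]
ball_1 [(0.62, array([511.4, 111.6,  10.6]))]
[(0.54, array([496., 164.,   7.])), (0.54, array([492., 206.,  13.])), (0.39, array([486., 197.,  30.]))] [array([517., 194.,  -1.])]
[[245.49437438 211.90852862]
 [218.83457634 209.82443705]]
```

View pics/t5c.png

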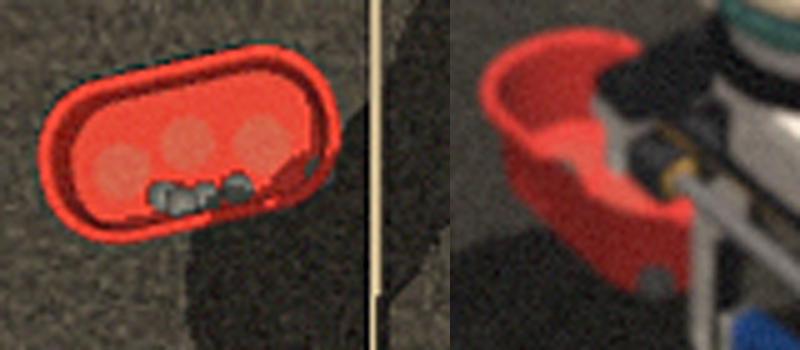

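```bash
python3 - <<'E'
from h import *
t=cv2.imread('pics/t5.png'); s=grab_frame('side')
for n,i,(r0,r1,c0,c1) in(('t',t,(205,222,236,250)),('s',s,(206,228,226,246))):
    h=cv2.cvtColor(i,cv2.COLOR_BGR2HSV)[r0:r1,c0:c1]
    print(n); print(h[...,1]); 
p=np.array([236.,216.])
for z in(0,10,20,30): print(z,np.round(back('side',[p],z)[0,:2],1),np.round(back('top',[[242.6,213]],z)[0,:2],1))
d=np.array([.25,-.968])
print('stadium r at side pts',[round(float(np.linalg.norm(back('side',[p],z)[0,:2]-(np.array([517.5,193.5])+40*d))),1) for z in(0,10,20,30)])
E
```

```text
t
[[183 195 198 192 201 189 191 203 213 195 204 211  92  74]
 [176 175 191 191 191 190 207 211 208 216 206 203 151  47]
 [172 179 175 193 194 201 202 184 201 211 190 204 180  60]
 [168 174 193 194 190 192 195 191 205 186 197 192 136  48]
 [168 170 186 193 197 196 211 196 209 204 209 198 124  70]
 [162 178 192 187 212 197 206 193 229 190 200 186  67  51]
 [174 181 193 195 205 208 149 108 201 197 206 148 100  32]
 [183 197 198 214 232 157  20  84 227 195 202 162  46  64]
 [195 200 200 203 193  20  13 164 189 200 168  56  20  56]
 [219 195 186 210 203  59 120 206 224 216  49  29  42  50]
 [179 190 197 186 191  94 189 215 205 120  20  66  70  41]
 [186 195 206 205 205 200 206 206 180  19  28  22  59  53]
 [198 193 185 192 183 189 207 179  77  41  38  91  58  53]
 [211 194 204 216 210 198 169 124  62   6  36 119  73  77]
 [216 191 198 211 191 193 101  51  39  68  60  44  62  27]
 [209 201 191 202 137  56  57  27  28  45  45  55  44  27]
 [174 147 124  94  73  70  42  87  78  44  42  24  65  65]]
s
[[180 198 184 193 186 189 190 182 188 185 185 186 207 192 193 203 156  95
   54  36]
 [198 1
[... 1248 characters left out ...]
  43  41
   30  42]
 [ 46   9  19  41  58  68  62  28  10  16  35  64  26 104  12  75  43  34
   37  33]
 [ 26   8  45  46  53  38  54  73  45  43   0  53  88  15  17  25  26  40
   41  40]
 [ 56  85  48  71  35  18  41  35  16  60  71  46  46  14  66 109  42  46
   28  35]
 [ 13  41  57  65  14  28  33  27  38  48  18  43  36  34  25  34  36  40
   34  36]
 [ 33  79  43  30  51  33  96  34  54 114  39  14   9  31  47  53  38  36
   35  40]
 [ 85 104  19  32  17  14  49  80  54  62  60  44  73  56  16  69  19  39
   36  33]]
0 [512.2 127.9] [508.4 120.9]
10 [508.2 117.9] [507.6 120.7]
20 [504.3 107.9] [506.9 120.5]
30 [500.4  98. ] [506.1 120.3]
stadium r at side pts [31.0, 41.6, 52.3, 63.0]
```

Triangulating both views puts that "ball" at about (508,119,10). In the tub's own frame that is 70 mm along and 28 mm across: inside the 82 x 160 interior, in the rounded corner, where it shows through the tub's wall. With the four at the robot-side wall, all five are in the tub. The scoop never touched the bench, so I just raise it and check how level it is.

>>> {"name": "step_arm", "arguments": {
  "rows": [
    [0.5,[0,0,2],0],
    [0.5,[0,0,5],0],
    [0.5,[0,-1,9],0],
    [0.5,[0,-2,13],0],
    [0.5,[0,-2,17],0],
    [0.5,[0,-2,20],0],
    [0.5,[0,-2,20],0],
    [0.5,[0,-2,20],0]
  ]
}}

```text
clock: 23.6
ee_pos: [497.2, -81.5, 382.9]
eef_rot: [[-0.968, -0.252, -0.01], [-0.252, 0.967, 0.039], [-0.0, 0.04, -0.999]]
force: [0.4, -0.5, -2.6]
opening: 87.5
grip_force: 44.9
```

```bash
python3 - <<'E'
from h import *
s=get_state(); print(s['clock'],np.round(s['ee_pos'],1),np.round(s['force'],1))
A=[]
for k in range(4):
    grab_frame('side'); g,m,o=[np.array(place_of(n,'side')[0]['point']) for n in('scoop_grip','scoop_mouth','scoop')]
    n=np.array([.968,.25,0]); f=lambda v:(v@n,v[2])
    x,z=f(g-o); a1=np.degrees(np.arctan2(-x,z)); x,z=f(g-m); 
    a2=np.degrees(np.arctan2(z,x)-np.arctan2(76,60)); A.append((a1,a2)); 
print(np.round(A,1)); print(np.round(o),np.round(m),np.round(g))
im=grab_frame('side'); t=grab_frame('top')
print([(round(x['score'],2),np.round(x['point'],0)) for x in place_of('ball_1','top')[:6]])
u,v=proj('side',[o])[0]; u,v=int(u),int(v); print(u,v)
cv2.imwrite('pics/end.png',np.hstack([cv2.resize(im[max(v-110,0):v+40,u-80:u+70],(440,440)),cv2.resize(t[180:240,185:245],(360,440))[:, :360]]))
E
```

```text
23.6 [497.2 -81.5 382.9] [ 0.4 -0.5 -2.6]
[[-4.3 -3.1]
 [-1.6 -3.2]
 [-3.1 -3.1]
 [-2.1 -3.4]]
[495. -75. 216.] [439. -93. 233.] [498. -76. 302.]
[(0.5, array([496., 164.,  10.])), (0.46, array([485., 196.,  26.])), (0.42, array([492., 184.,  15.])), (0.39, array([493., 208.,  12.]))]
268 200
```

View pics/end.png

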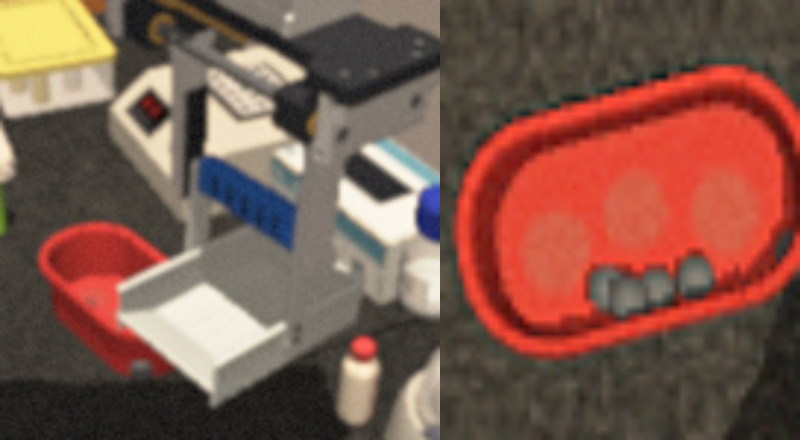

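The picture shows the empty scoop held level (about 3° mouth up) and clear of everything. Four balls sit at the tub's near wall (right panel, around (650,285)), with the fifth in the rounded corner at (790,250). The tub, marker, vial and beaker are where they were.

```bash
python3 -c "
from rig import *
print(sign_off())"
```

```text
the job is handed in; nothing more can be done
None
```

I've handed the job in at about 24 s. As far as I can measure, all five balls are in the tub and the scoop is held still, about 3° off level and 21 cm above the bench, clear of the tub; the fifth ball is the one doubt, since it shows through the wall at the tub's rounded corner and I judged it inside only from its measured position.

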